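# Ready the bench scale: on, tare, print

## Task

Get the bench scale ready for the shift: switch it on with its on/off key, then tare off the empty tray standing on the pan, then print the zero slip for the log. Press each key lightly with a fingertip, well down for a moment and then let it come back up; press no other key, keep off the pan and the tray so that the tare is true, and leave the things around the scale where they are.

Things in the scene. Friction and masses are not known exactly. Their poses are not given: they have to be found in the camera images.
- scale: Bench scale, off-white, 330 mm deep (x) by 300 wide (y), fixed. Origin: centre of its underside, on the bench. x: level, from the front (dark control panel, facing the robot) to the back; y: to the left of an operator at the panel. The front 110 mm slopes up to the back at 15 degrees: display above, row of four light keys below, from the left on/off, print, mode, tare. Steel pan behind.
- key_on_top (a point): Centre of the top face of the on/off key: round, 26 mm across, left end of the row; at x -136, y +98 mm of the scale, 59 mm above the bench. Its z axis points square out of the sloped panel, x up the slope. Key tops stand 9 mm proud of the panel, 3 mm at the end of their travel.
- key_print_top (a point): Centre of the top face of the print key: square, 26 mm wide, 24 mm deep, second from the left, marked with the outline of a sheet; scale x -136, y +44 mm. Axes and height as for the on/off key.
- key_mode_top (a point): Centre of the top face of the mode key (not wanted here): square, 26 mm wide, 24 mm deep, third from the left, unmarked; scale x -136, y -10 mm. Axes and height as for the on/off key.
- key_tare_top (a point): Centre of the top face of the tare key: the long bar, 50 mm wide, 24 mm deep, right end of the row; scale x -136, y -78 mm. Axes and height as for the on/off key.
- key_on (a joint): Travel of the on/off key in m, square into the panel: 0 up, 0.006 at its hard stop. Spring key: starts to move at 1 N, 3.5 N at half travel, 6 N at the stop; comes back up by itself. It counts as pressed beyond half travel.
- key_print (a joint): Travel of the print key, as for the on/off key.
- key_mode (a joint): Travel of the mode key, as for the on/off key.
- key_tare (a joint): Travel of the tare key, as for the on/off key.
- pan: Flat steel weighing pan of the scale, 212 mm (x) by 290 mm (y) by 8 mm. Origin: centre of its underside, 82 mm above the bench, 57 mm behind the scale's origin; its top is 90 mm above the bench. Its front edge lies 87 mm behind the middle of the key row.
- tray: Empty white plastic weighing tray standing loose on the pan, 120 mm (x) by 190 mm (y) by 26 mm high, about 0.16 kg. Origin: centre of its underside.
- rack: White rack of capped blood tubes, 74 mm (x) by 250 mm (y), 90 mm high to the tops of the caps, standing loose on the bench to one side of the scale. Origin: centre of its underside.
- scanner: Grey hand-held barcode scanner lying loose on its side on the bench to the other side of the scale, about 110 mm by 155 mm, 60 mm high. Origin: under the middle of its head; the grip points to its -y.
- weight_center (a point): Middle (half-way up) of the polished steel check weight with a knob, 38 mm in diameter, 66 mm high, standing loose on the bench before the scale's front edge.
Not all that is in view belongs to the job. What is meant by the tray is not orange, and is the smaller of those in its own colour.

How it is judged:
By the outcome, as a careful person would: the job done as asked, in the order asked, and still so for the second after the job is handed in, with the robot touching nothing.
It also fails if it takes over 48 s, if anything falls off the work surface, if the arm or the gripper's body presses on something with over 40 N, if the wrist force passes 120 N, or if a joint passes its speed limit or range.

## Robot

A 6-joint arm with a two-finger parallel gripper is mounted at the origin on the work surface. World frame = base frame: x ahead of the robot, y to its left, z up, the work surface at z = 0. Lengths are in mm, angles in rad, forces in N, time in s.
With the tool pointing down it reaches from about 275 to 1000 mm from the base axis. Payload 8.4 kg.
Tool frame: the origin (TCP) lies between the finger pads; the fingertips stand r.finger_overhang ahead of it and the grasp point (between the pads) is the TCP (r.finger_overhang is the distance from the TCP to the fingertips, in mm); z points along the fingers, y is the line along which they close (so a half turn about z gives the same grasp; the last joint's range is limited). The gripper opens to 85 mm and grips with 20 to 120 N. Pads are 22 mm wide; open, the fingers measure 114 mm over their backs; the gripper's body (76 mm by 85 mm) begins 54 mm behind the grasp point. The pads swing forward as they close: fully open they stand 13 mm farther back than shut.
Start: joints at [-1.245, 0.353, 1.633, -0, 1.155, -0.002], TCP at [201.224, -591.724, 250.281] pointing down, gripper open.
Joint ranges: [-2.63, 2.63], [-0.92, 2.1], [0.06, 2.66], [-1.3, 4.44], [0, 2.69], [-3.02, 3.02]. Speed limits (rad/s): [2.22, 2.22, 2.79, 3.14, 3.14, 3.14].

## Interface

Orientations are given as [roll, pitch, yaw] about the fixed x, y, z axes, in that order (R = Rz(yaw) Ry(pitch) Rx(roll)).
In Python, from rig import r, cams, sign_off gives the robot as it stands.
- The arm moves only by the shell command python3 -m crank 'ROWS' [FORCE]. ROWS is JSON, a list of rows, each a list of 7 numbers: the shift along the tool's x, y, z in m, then the turn, a rotation vector about the tool's x, y, z in rad, then the closure, from 0 (fully open) to 1 (shut). In form: [[dx, dy, dz, ax, ay, az, gripper], ...]. A call has 1 to 5 rows; each row is the pose to reach, as a shift and turn from the pose commanded when the call began, along the tool's axes at that moment; what a row does not reach only later rows make up. A row lasts 1/10 s, in which the tool goes at most 50 mm and 8.59 degrees, less where a joint would pass 70% of its speed; a pose out of reach is approached as far as the arm can. A call with a gripper value outside its range is refused whole. The fingers move at their own pace and stop on an object; FORCE is the grip in N (left out, the last holds). Time passes only in rows, so rows that repeat a pose let the fingers close. It gives the time, the measured TCP pose, the force, the opening and the grip force at its end, in the units of the state.
- r.sense(): the state, without advancing time (a new reading comes with each control period).
- cams.grab_frame(name): name is "side" or "top"; returns a dict with "image" (384x512x3 uint8, red, green, blue), "fx", "fy", "cx", "cy" (pixels), "D" ([k1, k2, p1, p2, k3] as OpenCV has them; the pictures are not rectified), "position" and "orientation" of the camera in the world. Camera axes: x right, y down, z forward; pixel columns grow to the right and rows downward; lengths in mm; the calibration is good to about 2 mm. A picture is of the moment at which its call begins. There is no depth.
- sign_off(): hands the job in; it is judged then, once.
The state is a dict: "clock": time; "qpos": joint angles; "qvel": joint speeds; "joint_efforts": joint torques, N m; "eef_pos": TCP position; "tcp_rot": TCP orientation; "contact_force": force on the tool from outside, world axes, zero at the start; "wrist_torque": the same for the moment, N m; "opening": opening from 0.0 (shut) to 1.0 (fully open); "grasp_force": force on a finger pad.
Only numpy, scipy, OpenCV 4.12 (cv2) and the standard library are available. Lean on these libraries where they do the work, as an engineer would, in place of code of your own. Each camera call takes 0.05 s, during which the arm holds its last target. There are 200 camera calls.

## Working session

There is one attempt and no reset: what is moved stays moved. The work goes in short steps, Python scripts to look and compute and a shell command to move; the robot and the scene stay as the last step left them, time stands still between calls to the robot, and variables do not carry over. Pictures are saved under pics/ and viewed, at most 10 in all, crops included, and the job is handed in when it is done.

```bash
mkdir -p pics
python3 - <<'E'
from rig import r,cams
import cv2
for n in("top","side"):
    f=cams.grab_frame(n);cv2.imwrite(f"pics/{n}0.png",f["image"][:,:,::-1])
    print({k:v for k,v in f.items() if k!="image"})
print(r.sense(),r.finger_overhang)
E
```

```text
{'fx': 457.5226746621317, 'fy': 457.5226746621317, 'cx': 255.69592667656488, 'cy': 195.29579599014818, 'D': array([-0.10054568,  0.        ,  0.        ,  0.        ,  0.        ]), 'position': array([ 373.29534796,   43.53492709, 1408.89482032]), 'orientation': array([-3.03979368, -0.00935411, -1.54072879])}
{'fx': 459.3450255026661, 'fy': 459.3450255026661, 'cx': 266.81810410569625, 'cy': 191.13033332199993, 'D': array([0.03037628, 0.        , 0.        , 0.        , 0.        ]), 'position': array([ 22.6709511 , 575.87660567, 805.39083346]), 'orientation': array([-2.35275147, -0.00922052, -2.41034317])}
{'clock': 0.1, 'qpos': array([-1.24538227e+00,  3.53591192e-01,  1.63404900e+00,  1.32374589e-05,
        1.15517791e+00, -2.39140524e-03]), 'qvel': array([ 0.0002913 , -0.00172737, -0.00093321,  0.00014272, -0.0022533 ,
       -0.00065948]), 'joint_efforts': array([ 4.77341430e-06, -6.06355762e+01, -3.42817390e+01, -1.90192668e-05,
        3.94665753e-03,  2.58604581e-05]), 'eef_pos': array([ 201.11264035, -591.34607679,  249.63365382]), 'tcp_rot': array([-3.14036724e+00, -1.50344415e-05,  3.27800099e-01]), 'contact_force': array([-0.35476028,  0.45956987,  1.03706631]), 'wrist_torque': array([ 0.01663775, -0.01492328,  0.00922542]), 'grasp_force': 0.0, 'opening': 1.0001945941854424} 19.0
```

View pics/top0.png

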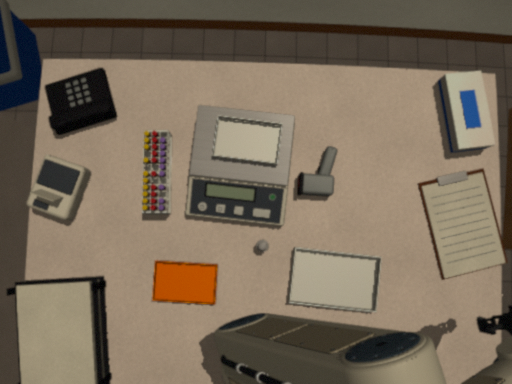

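View pics/side0.png

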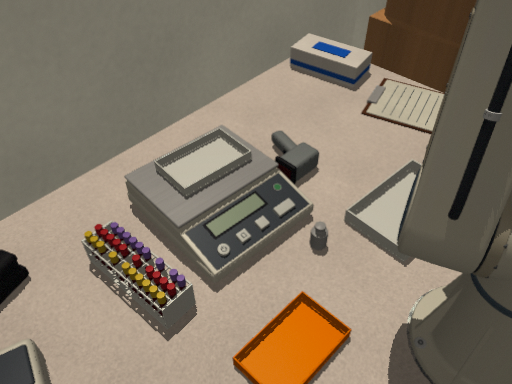

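The top view shows the scale with its keys at about on (202,206), print (221,209), mode (238,211) and tare (262,214). The smaller white tray is already on the pan. In the side view the keys are at (223,249), (243,235), (262,223) and (285,207), and the check weight is in front at (319,236).

```bash
cat > h.py <<'E'
import numpy as np,cv2
from scipy.spatial.transform import Rotation as R
def ray(f,uv):
    K=np.array([[f["fx"],0,f["cx"]],[0,f["fy"],f["cy"]],[0,0,1]])
    p=cv2.undistortPoints(np.array([[uv]],float),K,f["D"])[0,0]
    return f["position"],R.from_euler("xyz",f["orientation"]).apply([p[0],p[1],1])
def plane(f,uv,z):
    o,d=ray(f,uv);return o+d*(z-o[2])/d[2]
def tri(a,b):
    (o,d),(p,e)=a,b
    s=np.linalg.lstsq(np.c_[d,-e],p-o,rcond=None)[0]
    return (o+s[0]*d+p+s[1]*e)/2,np.linalg.norm(o+s[0]*d-p-s[1]*e)
E
python3 - <<'E'
from h import *
from rig import cams
S={"top":[(202,206),(221,209),(238,211),(262,214)],"side":[(223,249),(243,235),(262,223),(285,207)]}
C={};F={}
for n in S:
    f=F[n]=cams.grab_frame(n);g=cv2.cvtColor(f["image"],cv2.COLOR_RGB2GRAY)
    C[n]=[]
    for u,v in S[n]:
        w=8 if n=="top" else 11
        if u in(262,285):w+=5
        x0,y0=u-w,v-w;p=g[y0:v+w+1,x0:u+w+1]
        t,m=cv2.threshold(p,0,255,cv2.THRESH_OTSU)
        k,l,st,c=cv2.connectedComponentsWithStats(cv2.morphologyEx(m,cv2.MORPH_CLOSE,np.ones((3,3))))
        i=l[w-2:w+3,w-2:w+3].max() if l[w,w]==0 else l[w,w]
        print(n,t,st[i],c[i]+[x0,y0]);C[n].append(c[i]+[x0,y0])
P=[]
for a,b in zip(C["top"],C["side"]):
    q,e=tri(ray(F["top"],a),ray(F["side"],b));print(q.round(1),round(e,1),plane(F["top"],a,59).round(1),plane(F["side"],b,59).round(1))
im=np.hstack([cv2.resize(F["top"]["image"][170:240,170:310],None,fx=2.8,fy=2.8),cv2.resize(F["side"]["image"][180:280,190:330],None,fx=2.8,fy=2.8)[:196]])
a=cv2.resize(F["top"]["image"][170:240,170:310],None,fx=5,fy=5,interpolation=2);b=cv2.resize(F["side"]["image"][185:270,190:330],None,fx=2.8,fy=2.8)
cv2.imwrite("pics/k.png",cv2.vconcat([a,cv2.copyMakeBorder(b,0,0,0,700-b.shape[1],0)])[:600,:,::-1])
E
```

```text
top 71.0 [ 4  4  9  9 69] [202. 206.]
top 78.0 [ 3  3 10  9 81] [220.32098765 207.87654321]
top 81.0 [ 4  3 10  9 78] [238.35897436 209.94871795]
top 82.0 [  4   7  18  10 146] [261.15753425 212.43150685]
side 111.0 [  5   5  13  12 112] [223.13392857 248.38392857]
side 108.0 [  4   4  15  14 120] [242.875 234.575]
side 105.0 [  9   8  14  14 114] [261.55263158 221.57894737]
side 108.0 [  5   7  21  18 191] [283.85863874 206.12565445]
[475.6 193.8  56. ] 1.6 [474.7 193.   59. ] [474.4 195.8  59. ]
[471.9 139.4  54.7] 1.7 [470.9 138.5  59. ] [470.  142.4  59. ]
[467.4  85.6  54.5] 1.7 [466.4  85.   59. ] [465.5  89.   59. ]
[461.9  17.6  54.2] 1.2 [461.1  17.4  59. ] [459.6  21.5  59. ]
```

View pics/k.png

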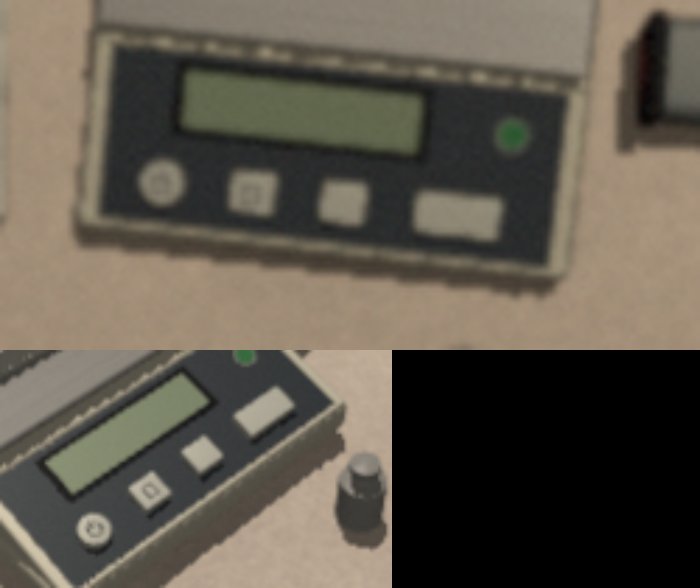

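The keys fit the given layout: spacings of 54, 54 and 68 mm, and a yaw of about -0.08 rad. I'll plan the approach to the on/off key from these.

```bash
cat >> h.py <<'E'
KEYS=dict(on=[474.5,194.3,59],tare=[460.6,19.3,59],print=[470.6,140.2,59])
RT=R.from_euler("xyz",[np.pi,-np.radians(15),-0.079])
N=-RT.apply([0,0,1])
def go(key,h,ovh=19.):
    from rig import r
    s=r.sense();A=R.from_euler("xyz",s["tcp_rot"])
    P=np.array(KEYS[key])+N*(ovh+h)
    print(key,h,"shift mm",A.inv().apply(P-s["eef_pos"]).round(1),"turn",(A.inv()*RT).as_rotvec().round(3),"F",s["contact_force"].round(2),round(s["opening"],2),"t",round(s["clock"],2),"Fn",round(float(N@s["contact_force"]),2))
E
python3 -c "
from h import *
print(N);go('on',60)"
```

```text
[-0.25801182  0.02042544  0.96592583]
on 60 shift mm [ 493.  -663.9  115.1] turn [-0.054  0.258  0.404] F [-0.01  0.39 -0.75] 1.0 t 0.2 Fn -0.71
```

```bash
python3 -m crank '[[0.028,-0.038,0,-0.01,0.05,0.08,1],[0.056,-0.076,0,-0.02,0.1,0.16,1],[0.084,-0.114,0,-0.03,0.155,0.24,1],[0.112,-0.152,0,-0.043,0.206,0.32,1],[0.14,-0.19,0,-0.054,0.258,0.404,1]]' 20; python3 -c "
from h import *
go('on',60)"
```

```text
clock: 0.7
eef_pos: [272.8, -365.1, 250.2]
tcp_rot: [-3.142, -0.264, -0.083]
contact_force: [1.1, 0.0, 0.8]
opening: 0.146
grasp_force: 0.0
on 60 shift mm [  99.8 -574.1  145.9] turn [ 0.001 -0.002 -0.004] F [1.05 0.03 0.81] 0.15 t 0.7 Fn 0.52
```

```bash
python3 -m crank '[[0.008,-0.046,0.011,0,0,0,1],[0.016,-0.092,0.023,0,0,0,1],[0.024,-0.138,0.034,0,0,0,1],[0.032,-0.184,0.046,0,0,0,1],[0.04,-0.23,0.058,0,0,0,1]]' && python3 -m crank '[[0.008,-0.046,0.011,0,0,0,1],[0.016,-0.092,0.023,0,0,0,1],[0.024,-0.138,0.034,0,0,0,1],[0.032,-0.184,0.046,0,0,0,1],[0.04,-0.23,0.058,0,0,0,1]]'; python3 -c "
from h import *
go('on',60)"
```

```text
clock: 1.2
eef_pos: [344.3, -140.2, 204.5]
tcp_rot: [3.14, -0.263, -0.079]
contact_force: [1.8, -0.1, 0.2]
opening: 0.0
grasp_force: 0.0
clock: 1.7
eef_pos: [415.9, 85.5, 158.6]
tcp_rot: [3.141, -0.263, -0.078]
contact_force: [0.5, -0.6, 0.0]
opening: 0.001
grasp_force: 0.0
on 60 shift mm [  22.4 -113.1   30.2] turn [ 0.    -0.001  0.001] F [ 0.47 -0.62  0.  ] 0.0 t 1.7 Fn -0.13
```

```bash
python3 -m crank '[[0.008,-0.04,0.01,0,0,0,1],[0.016,-0.08,0.02,0,0,0,1],[0.0225,-0.113,0.045,0,0,0,1],[0.0225,-0.113,0.06,0,0,0,1],[0.0225,-0.113,0.06,0,0,0,1]]'
python3 - <<'E'
from h import *
from rig import cams
go('on',30)
f=cams.grab_frame("side");g=cams.grab_frame("top")
a=cv2.resize(f["image"][150:300,150:330],None,fx=2.2,fy=2.2);b=cv2.resize(g["image"][150:300,150:330],None,fx=2.2,fy=2.2)
cv2.imwrite("pics/h1.png",np.hstack([a,b])[:,:,::-1])
E
```

```text
clock: 2.2
eef_pos: [460.8, 193.1, 104.5]
tcp_rot: [3.139, -0.259, -0.076]
contact_force: [-0.3, -0.3, 0.2]
opening: 0.001
grasp_force: 0.0
on 30 shift mm [ 1.3 -2.2 -1.5] turn [0.002 0.003 0.003] F [-0.28 -0.31  0.23] 0.0 t 2.2 Fn 0.29
```

View pics/h1.png

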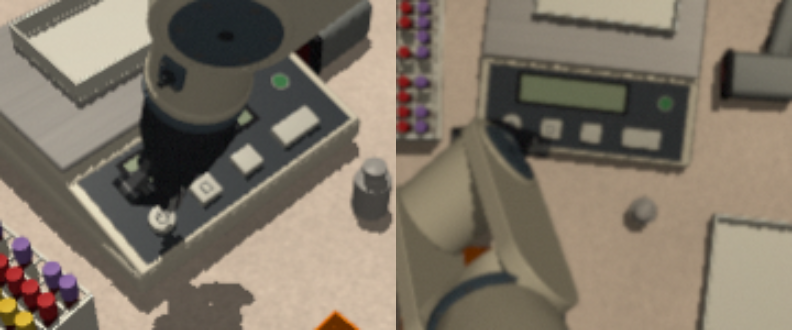

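The fingertip hovers just above the on/off key, which is at about (160,215) in the left half of the picture. I'll descend towards first contact.

```bash
python3 -m crank '[[0.0013,-0.002,0.01,0,0,0,1],[0.0013,-0.002,0.019,0,0,0,1],[0.0013,-0.002,0.024,0,0,0,1],[0.0013,-0.002,0.024,0,0,0,1]]'
python3 - <<'E'
from h import *
from rig import r
go('on',0)
for i in range(3):print(r.sense()["contact_force"])
E
```

```text
clock: 2.7
eef_pos: [469.0, 193.5, 82.8]
tcp_rot: [3.14, -0.261, -0.079]
contact_force: [1.3, -0.3, 0.8]
opening: -0.002
grasp_force: 0.0
on 0 shift mm [-0.9 -1.2  5.4] turn [0.001 0.001 0.   ] F [ 1.34 -0.28  0.79] -0.0 t 2.7 Fn 0.41
[ 1.33973518 -0.28338244  0.78667726]
[ 1.33973518 -0.28338244  0.78667726]
[ 1.33973518 -0.28338244  0.78667726]
```

```bash
python3 -m crank '[[-0.0009,-0.0012,0.002,0,0,0,1],[-0.0009,-0.0012,0.0035,0,0,0,1],[-0.0009,-0.0012,0.005,0,0,0,1],[-0.0009,-0.0012,0.005,0,0,0,1]]'
python3 - <<'E'
from h import *
go('on',0)
E
python3 -m crank '[[0,0,0.0015,0,0,0,1],[0,0,0.0025,0,0,0,1],[0,0,0.0025,0,0,0,1]]'
python3 - <<'E'
from h import *
go('on',0)
E
```

```text
clock: 3.1
eef_pos: [469.7, 195.3, 78.4]
tcp_rot: [3.141, -0.262, -0.078]
contact_force: [-0.3, -0.2, -0.3]
opening: 0.002
grasp_force: 0.0
on 0 shift mm [-0.4  0.6  1. ] turn [0.001 0.    0.001] F [-0.33 -0.22 -0.35] 0.0 t 3.1 Fn -0.26
clock: 3.4
eef_pos: [470.5, 195.3, 76.1]
tcp_rot: [3.141, -0.262, -0.078]
contact_force: [-0.2, -0.3, 1.0]
opening: -0.003
grasp_force: 0.9
on 0 shift mm [-0.5  0.7 -1.4] turn [ 0.001 -0.     0.001] F [-0.24 -0.33  1.  ] -0.0 t 3.4 Fn 1.03
```

```bash
python3 -m crank '[[0,0,0.001,0,0,0,1],[0,0,0.002,0,0,0,1],[0,0,0.002,0,0,0,1]]'
python3 - <<'E'
from h import *
go('on',0)
E
```

```text
clock: 3.7
eef_pos: [471.0, 195.3, 74.2]
tcp_rot: [3.141, -0.262, -0.078]
contact_force: [-1.4, 0.2, 3.2]
opening: -0.003
grasp_force: 1.7
on 0 shift mm [-0.5  0.7 -3.4] turn [ 0.001 -0.     0.001] F [-1.36  0.18  3.25] -0.0 t 3.7 Fn 3.49
```

```bash
python3 -m crank '[[0,0,0.001,0,0,0,1],[0,0,0.0018,0,0,0,1],[0,0,0.0018,0,0,0,1],[0,0,0.0018,0,0,0,1]]'
python3 - <<'E'
from h import *
go('on',0)
E
```

```text
clock: 4.1
eef_pos: [471.5, 195.2, 72.5]
tcp_rot: [3.141, -0.262, -0.078]
contact_force: [-2.4, 0.7, 4.0]
opening: 0.0
grasp_force: 2.4
on 0 shift mm [-0.5  0.7 -5.2] turn [ 0.001 -0.     0.001] F [-2.39  0.68  4.04] 0.0 t 4.1 Fn 4.53
```

```bash
python3 -m crank '[[0,0,0.0006,0,0,0,1],[0,0,0.0006,0,0,0,1]]'; python3 -c "
from h import *
from rig import cams
go('on',0)
f=cams.grab_frame('side');g=cams.grab_frame('top')
a=cv2.resize(f['image'][150:300,150:330],None,fx=2.2,fy=2.2);b=cv2.resize(g['image'][150:300,150:330],None,fx=2.2,fy=2.2)
cv2.imwrite('pics/h2.png',np.hstack([a,b])[:,:,::-1])"; python3 -m crank '[[0,0,-0.004,0,0,0,1],[0,0,-0.01,0,0,0,1],[0,0,-0.03,0,0,0,1],[0,0,-0.05,0,0,0,1],[0,0,-0.05,0,0,0,1]]'; python3 -c "
from h import *
go('tare',45)"
```

```text
clock: 4.3
eef_pos: [471.7, 195.2, 71.9]
tcp_rot: [3.141, -0.262, -0.078]
contact_force: [-0.9, 0.6, 5.5]
opening: 0.005
grasp_force: 2.7
on 0 shift mm [-0.5  0.7 -5.8] turn [ 0.001 -0.     0.   ] F [-0.9   0.6   5.52] 0.0 t 4.3 Fn 5.58
clock: 4.9
eef_pos: [458.9, 196.6, 122.1]
tcp_rot: [-3.141, -0.264, -0.079]
contact_force: [0.3, 0.3, 0.1]
opening: 0.001
grasp_force: 0.0
tare 45 shift mm [ -1.3 176.6   0.9] turn [-0.001 -0.002  0.   ] F [0.35 0.31 0.15] 0.0 t 4.9 Fn 0.06
```

View pics/h2.png

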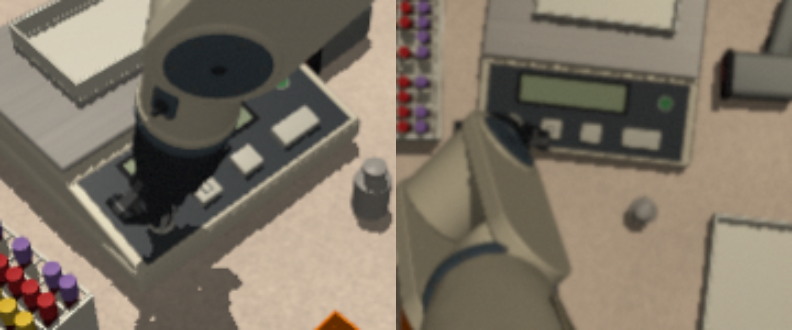

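The fingertip is on the on/off key, at about (160,220). Force rose at about 0.8 N/mm up to 5.5 N, which matches the spring, and fell back to zero on release. Tare is next.

```bash
python3 -m crank '[[0,0.044,0,0,0,0,1],[0,0.088,0,0,0,0,1],[0,0.132,0,0,0,0,1],[-0.001,0.1765,0,0,0,0,1],[-0.001,0.1765,0.001,0,0,0,1]]';  python3 -m crank '[[0,0,0.01,0,0,0,1],[0,0,0.02,0,0,0,1],[0,0,0.03,0,0,0,1],[0,0,0.035,0,0,0,1],[0,0,0.035,0,0,0,1]]';python3 - <<'E'
from h import *
from rig import cams
go('tare',0)
f=cams.grab_frame("side");g=cams.grab_frame("top")
a=cv2.resize(f["image"][150:300,150:330],None,fx=2.2,fy=2.2);b=cv2.resize(g["image"][150:300,150:330],None,fx=2.2,fy=2.2)
cv2.imwrite("pics/h3.png",np.hstack([a,b])[:,:,::-1])
E
```

```text
clock: 5.4
eef_pos: [442.4, 15.9, 118.3]
tcp_rot: [3.14, -0.26, -0.083]
contact_force: [0.8, 0.1, -0.8]
opening: 0.003
grasp_force: 0.0
clock: 5.9
eef_pos: [452.6, 20.4, 84.0]
tcp_rot: [3.14, -0.26, -0.077]
contact_force: [0.3, 0.3, -0.2]
opening: 0.006
grasp_force: 0.0
tare 0 shift mm [1.3 0.5 7.2] turn [0.001 0.002 0.002] F [ 0.35  0.31 -0.18] 0.01 t 5.9 Fn -0.25
```

View pics/h3.png

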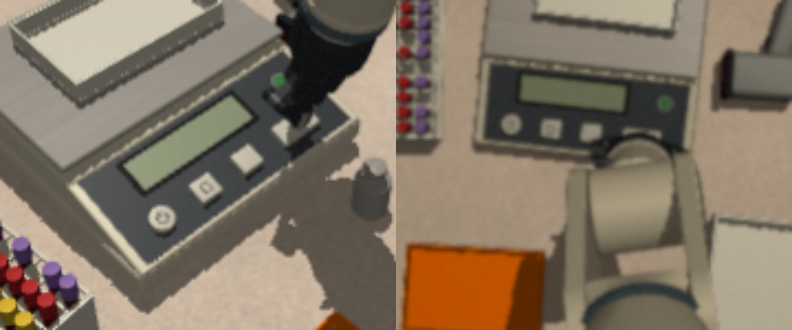

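The fingertip is over the tare bar, at about (295,125) in the left half, and the weight is clear. Now pressing tare.

```bash
python3 -m crank '[[0.001,0,0.003,0,0,0,1],[0.001,0,0.006,0,0,0,1],[0.001,0,0.008,0,0,0,1],[0.001,0,0.01,0,0,0,1],[0.001,0,0.01,0,0,0,1]]'
python3 - <<'E'
from h import *
go('tare',0)
E
```

```text
clock: 6.5
eef_pos: [456.8, 19.3, 75.8]
tcp_rot: [3.141, -0.262, -0.079]
contact_force: [0.1, 0.9, 2.7]
opening: 0.002
grasp_force: 1.1
tare 0 shift mm [-0.7 -0.3 -1.8] turn [ 0.001 -0.     0.   ] F [0.12 0.94 2.69] 0.0 t 6.5 Fn 2.59
```

```bash
python3 -m crank '[[0,0,0.001,0,0,0,1],[0,0,0.002,0,0,0,1],[0,0,0.003,0,0,0,1],[0,0,0.0034,0,0,0,1],[0,0,0.0034,0,0,0,1]]'
python3 - <<'E'
from h import *
go('tare',0)
E
```

```text
clock: 7.0
eef_pos: [457.6, 19.2, 72.6]
tcp_rot: [3.141, -0.262, -0.078]
contact_force: [0.0, 0.0, 4.5]
opening: -0.0
grasp_force: 2.4
tare 0 shift mm [-0.7 -0.3 -5.1] turn [ 0.001 -0.     0.001] F [0.02 0.02 4.45] -0.0 t 7.0 Fn 4.3
```

```bash
python3 -m crank '[[0,0,0.0006,0,0,0,1],[0,0,0.0006,0,0,0,1],[0,0,0.0006,0,0,0,1]]'; python3 -m crank '[[0,0,-0.004,0,0,0,1],[0,0,-0.01,0,0,0,1],[0,0,-0.03,0,0,0,1],[0,0,-0.05,0,0,0,1],[0,0,-0.05,0,0,0,1]]'; python3 -c "
from h import *
go('print',45)"
```

```text
clock: 7.3
eef_pos: [457.8, 19.2, 72.1]
tcp_rot: [3.141, -0.262, -0.078]
contact_force: [-0.6, 1.1, 5.6]
opening: 0.0
grasp_force: 2.7
clock: 7.8
eef_pos: [445.0, 20.3, 122.1]
tcp_rot: [3.141, -0.264, -0.079]
contact_force: [0.2, -0.1, -0.5]
opening: 0.0
grasp_force: 0.0
print 45 shift mm [  -0.8 -121.5    1.1] turn [ 0.    -0.002  0.   ] F [ 0.25 -0.06 -0.52] 0.0 t 7.8 Fn -0.57
```

```bash
python3 -m crank '[[0,-0.04,0,0,0,0,1],[0,-0.08,0,0,0,0,1],[-0.001,-0.1215,0,0,0,0,1],[-0.001,-0.1215,0.001,0,0,0,1],[-0.001,-0.1215,0.001,0,0,0,1]]';  python3 -m crank '[[0,0,0.01,0,0,0,1],[0,0,0.02,0,0,0,1],[0,0,0.03,0,0,0,1],[0,0,0.035,0,0,0,1],[0,0,0.035,0,0,0,1]]';python3 - <<'E'
from h import *
from rig import cams
go('print',0)
f=cams.grab_frame("side");g=cams.grab_frame("top")
a=cv2.resize(f["image"][150:300,150:330],None,fx=2.2,fy=2.2);b=cv2.resize(g["image"][150:300,150:330],None,fx=2.2,fy=2.2)
cv2.imwrite("pics/h4.png",np.hstack([a,b])[:,:,::-1])
E
```

```text
clock: 8.3
eef_pos: [452.9, 142.2, 118.2]
tcp_rot: [3.14, -0.26, -0.075]
contact_force: [-0.4, -0.0, -0.1]
opening: -0.002
grasp_force: 0.0
clock: 8.8
eef_pos: [462.3, 139.9, 84.0]
tcp_rot: [3.14, -0.26, -0.079]
contact_force: [-1.1, 0.5, 0.4]
opening: -0.006
grasp_force: 0.0
print 0 shift mm [ 1.5 -0.9  7.2] turn [ 0.002  0.002 -0.   ] F [-1.13  0.48  0.38] -0.01 t 8.8 Fn 0.67
```

View pics/h4.png

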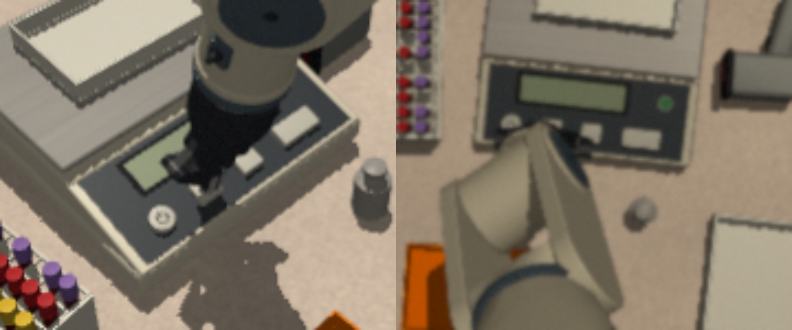

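The fingertip is over the print key, at about (208,188) in the left half, with on/off and mode clear on either side. Now pressing print.

```bash
python3 -m crank '[[0.001,0,0.003,0,0,0,1],[0.001,0,0.006,0,0,0,1],[0.001,0,0.008,0,0,0,1],[0.001,0,0.01,0,0,0,1],[0.001,0,0.01,0,0,0,1]]' ; python3 -c "
from h import *
go('print',0)"; python3 -m crank '[[0,0,0.001,0,0,0,1],[0,0,0.002,0,0,0,1],[0,0,0.003,0,0,0,1],[0,0,0.0034,0,0,0,1],[0,0,0.0034,0,0,0,1]]' ; python3 -c "
from h import *
go('print',0)"
```

```text
clock: 9.4
eef_pos: [466.3, 140.5, 75.7]
tcp_rot: [3.141, -0.262, -0.078]
contact_force: [0.1, -0.3, 3.0]
opening: 0.004
grasp_force: 1.1
print 0 shift mm [-0.2 -0.1 -1.8] turn [ 0.001 -0.     0.001] F [ 0.11 -0.35  3.03] 0.0 t 9.4 Fn 2.89
clock: 9.9
eef_pos: [467.2, 140.4, 72.5]
tcp_rot: [3.141, -0.262, -0.078]
contact_force: [-2.2, 0.8, 5.6]
opening: 0.0
grasp_force: 2.4
print 0 shift mm [-0.2 -0.1 -5.1] turn [ 0.001 -0.     0.001] F [-2.16  0.79  5.64] 0.0 t 9.9 Fn 6.02
```

```bash
python3 -m crank '[[0,0,0.0005,0,0,0,1],[0,0,0.0005,0,0,0,1]]'; python3 -m crank '[[0,0,-0.004,0,0,0,1],[0,0,-0.01,0,0,0,1],[0,0,-0.04,0,0,0,1],[0,0,-0.08,0,0,0,1],[0,0,-0.12,0,0,0,1]]'; python3 -m crank '[[0,0.03,-0.04,0,0,0,1],[0,0.07,-0.06,0,0,0,1],[-0.02,0.11,-0.07,0,0,0,1],[-0.04,0.15,-0.07,0,0,0,1],[-0.04,0.15,-0.07,0,0,0,1]]'
python3 - <<'E'
from h import *
from rig import cams
f=cams.grab_frame("side");g=cams.grab_frame("top")
cv2.imwrite("pics/h5.png",cv2.resize(np.hstack([f["image"],g["image"]]),(800,300))[:,:,::-1])
E
```

```text
clock: 10.1
eef_pos: [467.3, 140.4, 72.0]
tcp_rot: [3.141, -0.262, -0.078]
contact_force: [-1.7, 0.5, 5.1]
opening: 0.0
grasp_force: 2.6
clock: 10.6
eef_pos: [434.8, 142.6, 188.7]
tcp_rot: [3.14, -0.26, -0.078]
contact_force: [-0.0, 0.3, 0.4]
opening: -0.001
grasp_force: 0.0
clock: 11.1
eef_pos: [364.2, -5.5, 244.5]
tcp_rot: [3.14, -0.26, -0.083]
contact_force: [0.5, -0.4, -0.2]
opening: -0.004
grasp_force: 0.0
```

View pics/h5.png

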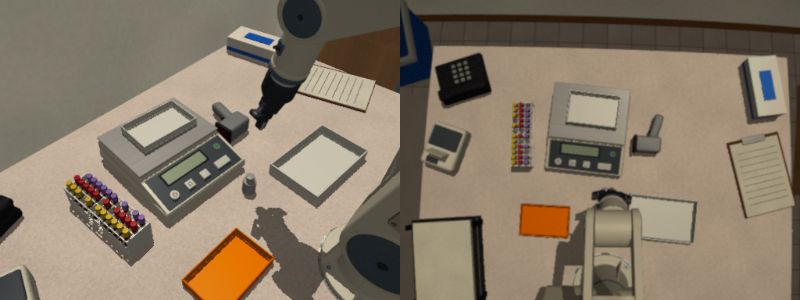

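The keys are all up, the rack, scanner, weight and tray haven't moved, and the arm is clear of everything.

```bash
python3 -c "
from rig import sign_off
print(sign_off())"
```

```text
the job is handed in; nothing more can be done
None
```

I pressed on/off, tare and print in that order, each to about 5 mm of its 6 mm travel at roughly 5–6 N and then released. Nothing else was touched, and the job was handed in at about 11 s; the display reading itself wasn't legible in the pictures.

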